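# Put the hand stamps back in their stand by size

## Task

Put the four wooden hand stamps back into the stamp stand in order of size, the smallest at the left and the longest at the right, each standing upright on the felt of the well that is cut to its length. Leave the glue stick standing where it is.

Things in the scene. Friction and masses are not known exactly. Their poses are not given: they have to be found in the camera images.
- stamp_tiny: the shortest of four hand stamps (30, 47, 64, 81 mm), standing on its rubber: pale wooden mount 30 mm long (its x axis) x 30 wide (y) x 21 high; on its middle an upright dark handle, round, waist 16 mm thick, grip 26 mm in diameter from 46 to 66 mm height, dome to 76 mm; the handles are alike. Origin: centre of the underside, z up; a half turn makes no difference. About 61 g
- stamp_short: the second shortest of four hand stamps (30, 47, 64, 81 mm), standing on its rubber: pale wooden mount 47 mm long (its x axis) x 30 wide (y) x 21 high; on its middle an upright dark handle, round, waist 16 mm thick, grip 26 mm in diameter from 46 to 66 mm height, dome to 76 mm; the handles are alike. Origin: centre of the underside, z up; a half turn makes no difference. About 73 g
- stamp_medium: the second longest of four hand stamps (30, 47, 64, 81 mm), standing on its rubber: pale wooden mount 64 mm long (its x axis) x 30 wide (y) x 21 high; on its middle an upright dark handle, round, waist 16 mm thick, grip 26 mm in diameter from 46 to 66 mm height, dome to 76 mm; the handles are alike. Origin: centre of the underside, z up; a half turn makes no difference. About 85 g
- stamp_long: the longest of four hand stamps (30, 47, 64, 81 mm), standing on its rubber: pale wooden mount 81 mm long (its x axis) x 30 wide (y) x 21 high; on its middle an upright dark handle, round, waist 16 mm thick, grip 26 mm in diameter from 46 to 66 mm height, dome to 76 mm; the handles are alike. Origin: centre of the underside, z up; a half turn makes no difference. About 97 g
- well_tiny: well 1 of 4 from the left of the fixed stamp stand, the shortest: open wooden compartment with grey felt floor, inside 44 mm long (its x axis, away from the robot) x 44 wide (y), walls 5 mm thick, rim 16 mm above the felt. Origin: centre of the felt, 14 mm above the desk, z up. Takes the 30 mm stamp with 7 mm free all round. Wells are 54.5 mm apart across y, fronts in line
- well_short: well 2 of 4 from the left of the fixed stamp stand, the second shortest: open wooden compartment with grey felt floor, inside 61 mm long (its x axis, away from the robot) x 44 wide (y), walls 5 mm thick, rim 16 mm above the felt. Origin: centre of the felt, 14 mm above the desk, z up. Takes the 47 mm stamp with 7 mm free all round. Wells are 54.5 mm apart across y, fronts in line
- well_medium: well 3 of 4 from the left of the fixed stamp stand, the second longest: open wooden compartment with grey felt floor, inside 78 mm long (its x axis, away from the robot) x 44 wide (y), walls 5 mm thick, rim 16 mm above the felt. Origin: centre of the felt, 14 mm above the desk, z up. Takes the 64 mm stamp with 7 mm free all round. Wells are 54.5 mm apart across y, fronts in line
- well_long: well 4 of 4 from the left of the fixed stamp stand, the longest: open wooden compartment with grey felt floor, inside 95 mm long (its x axis, away from the robot) x 44 wide (y), walls 5 mm thick, rim 16 mm above the felt. Origin: centre of the felt, 14 mm above the desk, z up. Takes the 81 mm stamp with 7 mm free all round. Wells are 54.5 mm apart across y, fronts in line
- glue_stick: bystander: an upright glue stick, white with a red cap, 28 mm diameter, 94 mm high, loose, standing among the stamps. Origin: centre of its underside, z up.

How it is judged (in metres and radians):
At the end, for the whole second after the job is handed in: Each of the four stamps stands upright (within 0.08 rad) and at rest on the felt of its own well (within 4 mm of its floor and 14 mm of its centre), in order of length from left to right, released (horizontal distance between stamp_tiny and well_tiny below 0.014 m and z of stamp_tiny in the frame of well_tiny between -0.004 and 0.004 m and angle between each of stamp_tiny, stamp_short, stamp_medium, stamp_long's own z axis and vertical below 0.08 rad and linear speed of each of stamp_tiny, stamp_short, stamp_medium, stamp_long below 0.02 m/s and horizontal distance between stamp_short and well_short below 0.014 m and z of stamp_short in the frame of well_short between -0.004 and 0.004 m and horizontal distance between stamp_medium and well_medium below 0.014 m and z of stamp_medium in the frame of well_medium between -0.004 and 0.004 m and horizontal distance between stamp_long and well_long below 0.014 m and z of stamp_long in the frame of well_long between -0.004 and 0.004 m); the robot touches nothing.
It fails at once if the glue stick is knocked over or shifted by more than 3 cm (distance of glue_stick from where it was at the start of the episode above 0.03 m or angle between glue_stick's own z axis and vertical above 0.3 rad).
It also fails if it takes over 93 s, if anything falls off the work surface, if the arm or the gripper's body presses on something with over 40 N, if the wrist force passes 120 N, or if a joint passes its speed limit or range.

## Robot

A 7-joint arm with a two-finger parallel gripper is mounted at the origin on a cart in front of the work surface, level with it; the furniture and walls round the work are solid. World frame = base frame: x ahead of the robot, y to its left, z up, the work surface at z = 0. Lengths are in mm, angles in rad, forces in N, time in s.
With the tool pointing down it reaches from about 400 to 875 mm from the base axis. Payload 4.4 kg.
Tool frame: the origin (TCP) lies midway between the tips of the shut fingers; the grasp point (between the pads) lies 19 mm behind it (ctrl.grip_point_offset is the distance from the TCP to the grasp point, in mm); z points along the fingers, y is the line along which they close (so a half turn about z gives the same grasp; the last joint's range is limited). The gripper opens to 85 mm and grips with 20 to 120 N. Pads are 22 mm wide; open, the fingers measure 114 mm over their backs; the gripper's body (76 mm by 85 mm) begins 54 mm behind the grasp point. The pads swing forward as they close: fully open they stand 13 mm farther back than shut.
Start: joints at [-1.221, 0.628, 0.038, 1.517, -0.027, 0.996, -0.02], TCP at [262.528, 594.64, 231.313] pointing down, gripper open.
Joint ranges: [-3.06, 3.06], [-0.37, 2.12], [-1.25, 1.32], [0.18, 2.47], [-1.1, 4.24], [0.23, 1.98], [-2.94, 2.94]. Speed limits (rad/s): [2.57, 2.57, 3.14, 3.14, 3.14, 3.14, 3.14].

## Interface

Orientations are given as [roll, pitch, yaw] about the fixed x, y, z axes, in that order (R = Rz(yaw) Ry(pitch) Rx(roll)).
In Python, from cell import ctrl, camrig, ticket, read_state gives the robot as it stands (ctrl), with the cameras (camrig), the job (ticket) and the readings as plain functions.
- The arm moves only by the tool drive_effector, called after "Emit:" as name(argument=value, ...) on one line, values as JSON. Schema: {"type":"object","properties":{"offsets":{"type":"object","properties":{"dx":{"type":"array","items":{"type":"number"},"minItems":1,"maxItems":12},"dy":{"type":"array","items":{"type":"number"},"minItems":1,"maxItems":12},"dz":{"type":"array","items":{"type":"number"},"minItems":1,"maxItems":12},"ax":{"type":"array","items":{"type":"number"},"minItems":1,"maxItems":12},"ay":{"type":"array","items":{"type":"number"},"minItems":1,"maxItems":12},"az":{"type":"array","items":{"type":"number"},"minItems":1,"maxItems":12},"finger_gap":{"type":"array","items":{"type":"number"},"minItems":1,"maxItems":12}},"additionalProperties":false,"required":["dx","dy","dz","ax","ay","az","finger_gap"]},"only":{"type":"string"},"quiet":{"type":"boolean"},"lines":{"type":"string"}},"required":["offsets"],"additionalProperties":false}. offsets is an object with one list for each field, all of the same length, 1 to 12, a row being the entries at one place: dx, dy, dz (the shift in shares of 800 mm (1.0 is 800 mm)), ax, ay, az (a rotation vector in normalised numbers (1 is 2 rad)), finger_gap (the finger opening in mm); each row shifts and turns the commanded pose from where the row before left it, along the tool's axes as they then stand; what a row does not reach is not made up. A row lasts 1/10 s, in which the tool goes at most 50 mm and 0.15 rad, less where a joint would pass 70% of its speed; a pose out of reach is approached as far as the arm can. The fingers move at their own pace and stop on an object; the grip force is fixed at half the most. Time passes only in rows, so rows that do not move let the fingers close. The tool returns the time, the measured TCP pose, the force, the opening and the grip force at its end. only (a regular expression) keeps the lines of the reply that match it, lines (a string "A,B") keeps lines A to B, and quiet returns only ok. Input that does not fit is refused with a message, and nothing moves.
- read_state(): the state, without advancing time (a new reading comes with each control period).
- camrig.get_image(name): name is "scene" or "side" or "wrist"; returns the picture (420x560x3 uint8, blue, green, red); there is no depth.
- camrig.calibration(name): a dict with "fx", "fy", "cx", "cy" (pixels), "rvec" (rotation vector, rad) and "tvec" (3), from world to camera coordinates, as OpenCV has them; the wrist camera has in their place "hand_eye" (4x4, takes a point from camera to tool coordinates, whose origin is the TCP and whose axes are the flange's). Camera axes: x right, y down, z forward; pixel columns grow to the right and rows downward; lengths in mm; the calibration is good to about 2 mm. A picture is of the moment at which its call begins: read the wrist's pose just before it. calibration takes no time and is no camera call.
- ticket.finish_job(): hands the job in; it is judged then, once.
The state is a dict: "clock": time; "qpos": joint angles; "qd": joint speeds; "tau": joint torques, N m; "eef_pos": TCP position; "tool_rot": TCP orientation; "force": force on the tool from outside, world axes, zero at the start; "torque": the same for the moment, N m; "width": finger opening in mm; "gripper_force": force on a finger pad.
Only numpy, scipy, OpenCV 4.12 (cv2) and the standard library are available. Lean on these libraries where they do the work, as an engineer would, in place of code of your own. Each camera call takes 0.05 s, during which the arm holds its last target. There are 200 camera calls.

## Working session

There is one attempt and no reset: what is moved stays moved. The work goes in short steps, Python scripts to look and compute and a tool call to move; the robot and the scene stay as the last step left them, time stands still between calls to the robot, and variables do not carry over. Pictures are saved under pics/ and viewed, at most 15 in all, crops included, and the job is handed in when it is done.

```bash
ls; mkdir -p pics
```

Run:
```python
from cell import ctrl, camrig, ticket, read_state
import cv2,json
print(read_state())
for n in("scene","side","wrist"):
    cv2.imwrite(f"pics/{n}0.png",camrig.get_image(n)); print(n,camrig.calibration(n))
```

```text
cell.py
pics
{'clock': 0.0, 'qpos': array([-1.22074641,  0.62933569,  0.03846404,  1.51836324, -0.02699543,
        0.99627607, -0.01997025]), 'qd': array([ 0.00052488, -0.0011908 , -0.0009029 , -0.00108046,  0.00012546,
        0.00018073,  0.00035721]), 'tau': array([ 2.07431367e-04, -5.63382876e+01,  1.22627456e+00, -1.93447763e+01,
        1.10301166e-02,  1.03546330e-02,  6.05161787e-06]), 'eef_pos': array([262.31737445, 594.04747627, 230.39776669]), 'tool_rot': array([-3.13972937e+00,  4.06033442e-05,  2.72575725e+00]), 'force': array([-0.18580592, -0.35507623, -0.08586182]), 'torque': array([-0.01278182, -0.03152798,  0.00239883]), 'gripper_force': 0.0, 'width': 85.21233381258158}
scene {'fx': 453.8595166148638, 'fy': 453.8595166148638, 'cx': 280.7875248094752, 'cy': 211.4243626411517, 'rvec': array([ 2.27936527, -0.6850798 ,  0.25552183]), 'tvec': array([-530.70660261,  183.48172628,  739.57012462])}
side {'fx': 444.38181480043977, 'fy': 444.38181480043977, 'cx': 279.69471736880996, 'cy': 209.9191401123844, 'rvec': array([ 1.86696055, -0.51249507,  0.32072565]), 'tvec': array([-532.64448479,  115.78649978,  701.40843287])}
wrist {'fx': 375.37226368281756, 'fy': 375.37226368281756, 'cx': 286.53288303554666, 'cy': 211.60846317828455, 'hand_eye': array([[ 8.12882529e-04, -9.45330956e-01, -3.26111520e-01,
         8.44915173e+01],
       [ 9.99999537e-01,  6.00570881e-04,  7.51718025e-04,
        -1.76206358e-02],
       [-5.14769236e-04, -3.26111981e-01,  9.45331006e-01,
        -1.42293066e+02],
       [ 0.00000000e+00,  0.00000000e+00,  0.00000000e+00,
         1.00000000e+00]])}
```

View pics/scene0.png

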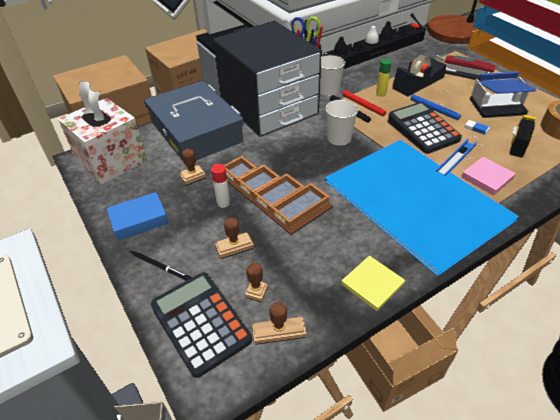

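View pics/side0.png

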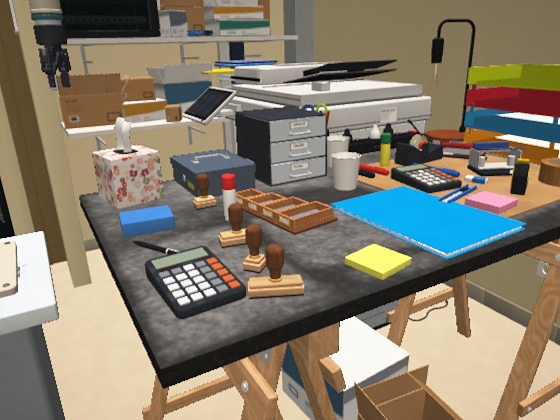

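The scene picture shows the stand at about (225–330, 155–230). The stamps are near (192,170), (234,240), (256,285) and (279,325), and the glue stick is at (221,190). I'll enlarge these areas.

Run:
```python
import cv2
a=cv2.imread("pics/scene0.png")
def c(n,x0,x1,y0,y1,s):
    b=cv2.resize(a[y0:y1,x0:x1],None,fx=s,fy=s,interpolation=cv2.INTER_CUBIC)
    for x in range(-(-x0//20)*20,x1,20): cv2.line(b,((x-x0)*s,0),((x-x0)*s,6),(0,255,255),1); cv2.putText(b,str(x),((x-x0)*s,18),0,.4,(0,255,255),1)
    for y in range(-(-y0//20)*20,y1,20): cv2.line(b,(0,(y-y0)*s),(6,(y-y0)*s),(0,255,255),1); cv2.putText(b,str(y),(8,(y-y0)*s+4),0,.4,(0,255,255),1)
    cv2.imwrite(n,b)
c("pics/c1.png",175,335,140,240,5)
c("pics/c2.png",200,320,205,350,4)
```

```text
(no output)
```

View pics/c1.png

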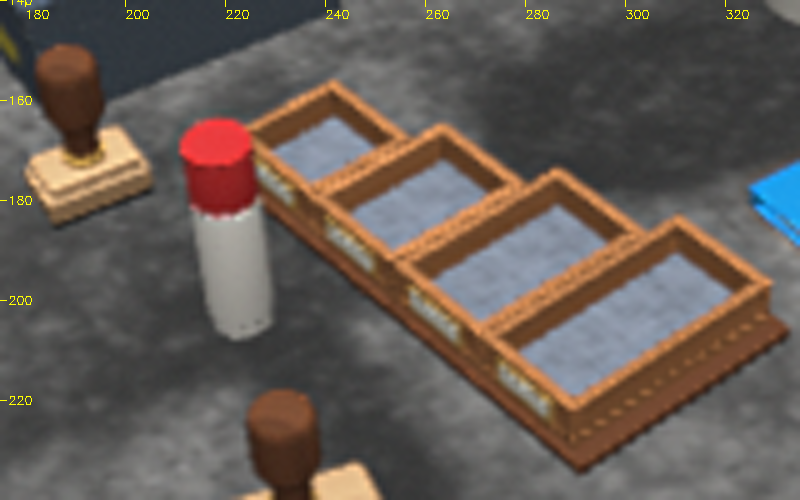

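View pics/c2.png

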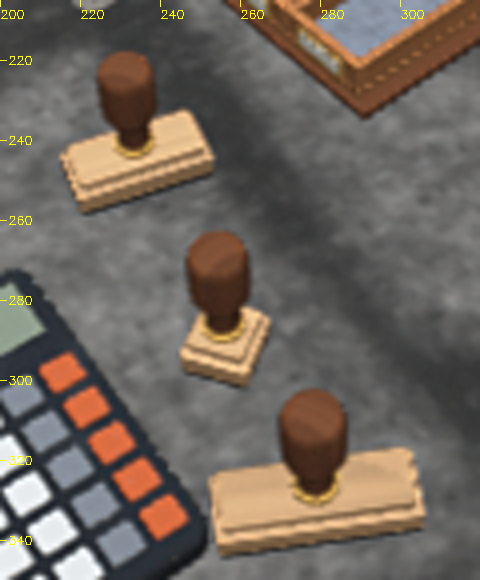

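Stand rim corners read at (241.6,156.4), (329,196.6) and (290,221). I also read corner and handle points for each stamp, and I'll fit poses to those.

Create h.py:
```python
from cell import ctrl, camrig, ticket, read_state
import numpy as np, cv2
from scipy.optimize import least_squares
from scipy.spatial.transform import Rotation as R
def cam(n):
    c=camrig.calibration(n)
    if n=="wrist":
        s=read_state(); T=np.eye(4); T[:3,:3]=R.from_euler("xyz",s["tool_rot"]).as_matrix(); T[:3,3]=s["eef_pos"]
        W=np.linalg.inv(T@c["hand_eye"]); c["rvec"]=cv2.Rodrigues(W[:3,:3])[0]; c["tvec"]=W[:3,3]
    K=np.array([[c["fx"],0,c["cx"]],[0,c["fy"],c["cy"]],[0,0,1]])
    return K,np.array(c["rvec"],float),np.array(c["tvec"],float)
def proj(c,P): return cv2.projectPoints(np.array(P,float),c[1],c[2],c[0],None)[0][:,0]
def at(c,uv,z):
    Rm=cv2.Rodrigues(c[1])[0]; o=-Rm.T@c[2]; d=Rm.T@np.linalg.inv(c[0])@[*uv,1]
    return o+d*(z-o[2])/d[2]
def fit(c,model,uv,x0,y0):
    best=None
    for a in np.arange(-3,3.2,.4):
        f=lambda p:(proj(c,np.c_[np.array(model)[:,:2]@np.array([[np.cos(p[2]),np.sin(p[2])],[-np.sin(p[2]),np.cos(p[2])]])+p[:2],np.array(model)[:,2]])-uv).ravel()
        r=least_squares(f,[x0,y0,a],x_scale=[10,10,.1])
        if best is None or r.cost<best.cost: best=r
    return best.x.round(3),np.sqrt(2*best.cost/len(uv)).round(2)
def rel(x,y,z,yaw):
    """tool-axes shift and turn from the measured pose to a TCP target, tool down"""
    s=read_state(); A=R.from_euler("xyz",s["tool_rot"]); B=R.from_euler("xyz",[np.pi,0,yaw])
    print("shift",A.inv().apply(np.array([x,y,z])-s["eef_pos"]).round(1),"rot",(A.inv()*B).as_rotvec().round(3),"pose",s["eef_pos"].round(1),s["tool_rot"].round(3),"t",s["clock"])
```

Run:
```python
from h import *
c=cam("scene")
for p,z in [((241.6,156.4),30),((329,196.6),30),((290,221),30),((225,166),30)]: print(at(c,p,z).round(1))
# stand: origin rim corner front-right, x away, y left
m=[(0,0,30),(105,0,30),(0,217.5,30),(54,217.5,30)]
print("stand",fit(c,m,np.array([(290,221),(329,196.6),(225,166),(241.6,156.4)]),*at(c,(290,221),30)[:2]))
for n,L,g,col,cs in [
 ("?tl",47,(189,159),(191.6,170.5),[(185.4,185.2),(205.2,177.6)]),
 ("mid",64,(231.75,228),(233.5,240.5),[(221.25,258.2),(253.3,247)]),
 ("tiny",30,(254.75,273),(256,286),[(245.5,296.5),(261.3,301.3),(267,288.7)]),
 ("long",81,(278.25,314.2),(279,326.5),[(255,343.2),(306,336.2)])]:
    w=[at(c,q,0)[:2] for q in cs]; print(n,"grip",at(c,g,56).round(1),"collar",at(c,col,22).round(1),"edges",[np.linalg.norm(w[i]-w[i+1]).round(1) for i in range(len(w)-1)],"dir",(w[1]-w[0]).round(1),np.round(w,1).tolist())
print("glue",at(c,(218,169),94).round(1),at(c,(224,204),0).round(1))
```

```text
[585.   80.9  30. ]
[ 664.9 -125.6   30. ]
[ 564.9 -137.4   30. ]
[539.9  72.5  30. ]
stand (array([ 5.63257e+02, -1.39501e+02,  1.26000e-01]), np.float64(1.75))
?tl grip [476.3 105.4  56. ] collar [477.8 108.5  22. ] edges [np.float64(46.0)] dir [46.  -1.7] [[454.3, 97.6], [500.3, 95.9]]
mid grip [ 456.8 -114.3   56. ] collar [ 456.8 -114.    22. ] edges [np.float64(62.7)] dir [62.  -9.7] [[425.3, -121.0], [487.2, -130.8]]
tiny grip [ 440.3 -221.5   56. ] collar [ 439.7 -222.7   22. ] edges [np.float64(28.7), np.float64(26.8)] dir [ 17.3 -23. ] [[420.8, -217.2], [438.1, -240.1], [459.4, -223.9]]
long grip [ 430.6 -306.5   56. ] collar [ 430.5 -307.3   22. ] edges [np.float64(80.5)] dir [ 72.9 -34.1] [[390.2, -300.1], [463.1, -334.1]]
glue [4.941e+02 2.000e-01 9.400e+01] [495.7   0.8   0. ]
```

Measured edge lengths are 46, 62.7, 28 and 80.5 mm, which match the short, medium, tiny and long stamps. The stand yaw is about 0.12–0.15, so I'll refine it with the wrist camera from above.

```bash
python3 -c "
from h import *
rel(490,-40,340,1.6)"
```

```text
shift [-464.4 -488.4 -108.7] rot [-1.000e-03  1.000e-03  1.126e+00] pose [262.3 594.2 230.6] [-3.14   0.     2.726] t 0.15
```

The rows are not in the units I measure in: shifts go in shares of 800 mm and turns go in shares of 2 rad. I convert before sending: -34 mm / 800 = -0.0425, -33 mm / 800 = -0.0413.

Emit:
drive_effector(offsets={"dx":[-0.0413, -0.0413, -0.0413, -0.0413, -0.0413, -0.0413, -0.0413, -0.0413, -0.0413, -0.0413, -0.0413, -0.0413], "dy":[-0.0425, -0.0425, -0.0425, -0.0425, -0.0425, -0.0425, -0.0425, -0.0425, -0.0425, -0.0425, -0.0425, -0.0425], "dz":[-0.0113, -0.0113, -0.0113, -0.0113, -0.0113, -0.0113, -0.0113, -0.0113, -0.0113, -0.0113, -0.0113, -0.0113], "ax":[0, 0, 0, 0, 0, 0, 0, 0, 0, 0, 0, 0], "ay":[0, 0, 0, 0, 0, 0, 0, 0, 0, 0, 0, 0], "az":[0, 0, 0, 0, 0, 0, 0, 0, 0, 0, 0, 0], "finger_gap":[85, 85, 85, 85, 85, 85, 85, 85, 85, 85, 85, 85]})

```text
clock: 1.35
eef_pos: [460.1, 59.6, 339.7]
tool_rot: [3.141, -0.0, 2.726]
force: [1.0, 0.7, -0.8]
width: 85.0
gripper_force: 0.0
```

```bash
python3 -c "
from h import *
rel(490,-40,340,1.6)"
```

```text
shift [-67.6 -79.   -0.3] rot [ 0.    -0.     1.126] pose [460.1  59.6 339.7] [ 3.141 -0.     2.726] t 1.35
```

In the tool's units: -26 mm / 800 = -0.0325, -22 mm / 800 = -0.0275, 0.14 rad / 2 = 0.07.

Emit:
drive_effector(offsets={"dx":[-0.0275, -0.0275, -0.0275, 0, 0, 0, 0, 0, 0, 0, 0, 0], "dy":[-0.0325, -0.0325, -0.0325, 0, 0, 0, 0, 0, 0, 0, 0, 0], "dz":[0, 0, 0, 0, 0, 0, 0, 0, 0, 0, 0, 0], "ax":[0, 0, 0, 0, 0, 0, 0, 0, 0, 0, 0, 0], "ay":[0, 0, 0, 0, 0, 0, 0, 0, 0, 0, 0, 0], "az":[0, 0, 0, 0.07, 0.07, 0.07, 0.07, 0.07, 0.07, 0.07, 0.07, 0], "finger_gap":[85, 85, 85, 85, 85, 85, 85, 85, 85, 85, 85, 85]})

```text
clock: 2.55
eef_pos: [488.6, -36.4, 339.0]
tool_rot: [-3.141, 0.0, 1.606]
force: [-0.1, -0.9, -0.2]
width: 84.7
gripper_force: 0.0
```

Run:
```python
from h import *
rel(490,-40,340,1.6)
c=cam("wrist"); np.savez("w1.npz",K=c[0],r=c[1],t=c[2])
cv2.imwrite("pics/w1.png",cv2.resize(camrig.get_image("wrist"),(800,600),interpolation=cv2.INTER_CUBIC))
```

```text
shift [-3.6  1.3 -1. ] rot [-0.001  0.     0.006] pose [488.6 -36.4 339. ] [-3.141  0.     1.606] t 2.55
```

View pics/w1.png

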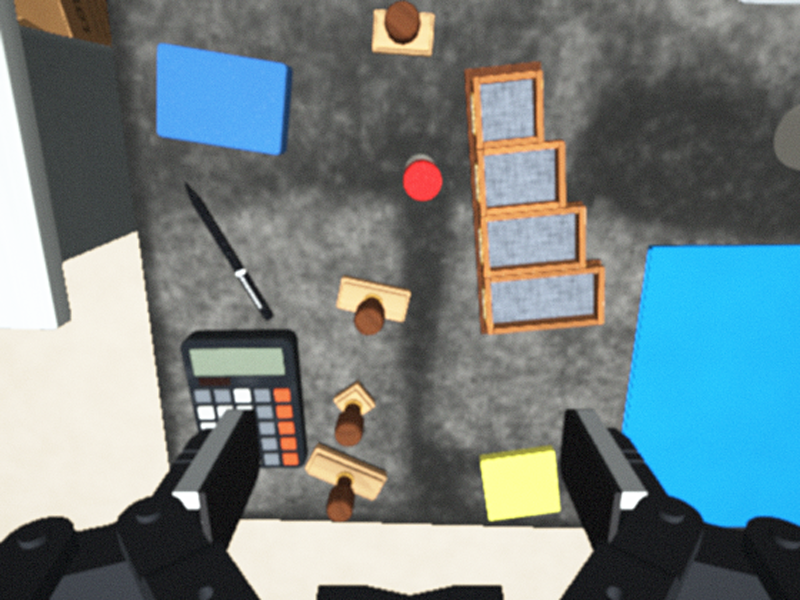

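The wrist view shows the stand at (465–605, 62–333). Short is at (403,30), medium at (373,300), tiny at (353,402), long at (345,470) and the glue stick at (422,170). I'll enlarge these to read corners.

Run:
```python
import cv2,numpy as np
a=cv2.imread("pics/w1.png")
def c(x0,x1,y0,y1,s):
    b=cv2.resize(a[y0:y1,x0:x1],None,fx=s,fy=s,interpolation=cv2.INTER_CUBIC)
    for x in range(-(-x0//20)*20,x1,20): cv2.line(b,((x-x0)*s,0),((x-x0)*s,5),(0,255,255),1); cv2.putText(b,str(x),((x-x0)*s,14),0,.33,(0,255,255),1)
    for y in range(-(-y0//20)*20,y1,20): cv2.line(b,(0,(y-y0)*s),(5,(y-y0)*s),(0,255,255),1); cv2.putText(b,str(y),(6,(y-y0)*s+4),0,.33,(0,255,255),1)
    return b
o=np.zeros((600,800,3),np.uint8)
def put(b,x,y): o[y:y+b.shape[0],x:x+b.shape[1]]=b
put(c(455,615,50,345,2),0,0); put(c(295,425,265,525,2),330,0); put(c(360,445,0,65,2),600,0)
cv2.imwrite("pics/w1c.png",o)
```

```text
(no output)
```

View pics/w1c.png

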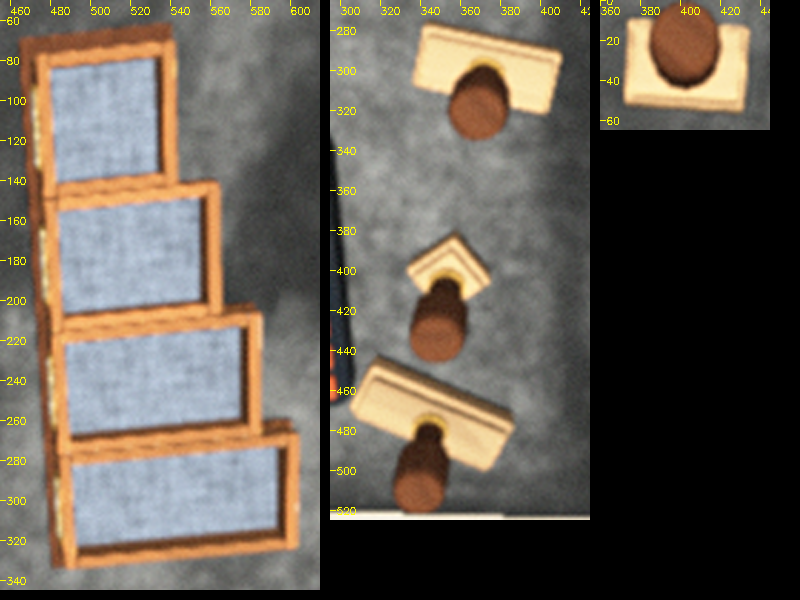

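Run:
```python
from h import *
d=np.load("w1.npz"); c=(d["K"],d["r"],d["t"])
u=lambda p:(np.array(p,float)+.5)*.7-.5
m=[(0,0,30),(105,0,30),(105,54,30),(71,163,30),(0,217.5,30),(54,217.5,30)]
s,e=fit(c,m,u([(490,332.5),(604,322.5),(603,265),(564,141.5),(474,77.5),(542.5,71)]),565,-138); print("stand",s,e)
rot=lambda t:np.array([[np.cos(t),-np.sin(t)],[np.sin(t),np.cos(t)]])
for i,(n,L) in enumerate([("long",95),("medium",78),("short",61),("tiny",44)]): print("well",n,(rot(s[2])@[5+L/2,27+54.5*i]+s[:2]).round(1))
for n,mm,uv in [
 ("short",[(-23.5,-15,0),(23.5,-15,0),(0,0,65)],[(372.5,52.5),(431.5,56),(402,22.5)]),
 ("medium",[(-32,15,0),(32,15,0),(0,0,65)],[(342.5,277.5),(411,291),(369,320)]),
 ("tiny",[(-15,15,0),(15,15,0),(15,-15,0),(0,0,65)],[(333.5,401),(358.5,381),(375,403.5),(348.5,432.5)]),
 ("long",[(-40.5,15,0),(40.5,15,0),(0,0,65)],[(317.5,443.5),(387,474),(340,508.5)])]:
    print(n,*fit(c,mm,u(uv),450,-100),at(c,u(uv[-1]),65).round(1))
print("glue",at(c,u((423,181)),94).round(1))
```

```text
stand [ 5.63030e+02 -1.36196e+02  1.38000e-01] 1.42
well long [ 611.3 -102.2]
well medium [595.4 -49.4]
well short [579.5   3.4]
well tiny [563.6  56.2]
short [ 4.77583e+02  1.10931e+02 -2.10000e-02] 0.86 [477.7 110.1  65. ]
medium [ 4.57148e+02 -1.14554e+02 -1.71000e-01] 1.37 [ 457.2 -112.3   65. ]
tiny [ 439.695 -224.645    0.706] 1.87 [ 440.  -220.9   65. ]
long [ 431.064 -306.959   -0.448] 1.2 [ 431.8 -304.3   65. ]
glue [496.2   5.7  94. ]
```

```bash
python3 -c "
from h import *
rel(457,-113.5,36,1.406)"
```

```text
shift [-75.9 -34.4 303.1] rot [-0.001  0.     0.203] pose [488.7 -36.4 339.1] [-3.141  0.     1.609] t 2.6
```

In the tool's units: 45 mm / 800 = 0.0563, -38 mm / 800 = -0.0475, 0.1 rad / 2 = 0.05.

Emit:
drive_effector(offsets={"dx":[-0.0475, -0.0475, 0, 0, 0, 0, 0], "dy":[-0.0213, -0.0213, 0, 0, 0, 0, 0], "dz":[0.025, 0.025, 0.0563, 0.0563, 0.0563, 0.0563, 0], "ax":[0, 0, 0, 0, 0, 0, 0], "ay":[0, 0, 0, 0, 0, 0, 0], "az":[0, 0, 0.05, 0.05, 0, 0, 0], "finger_gap":[85, 85, 85, 85, 85, 85, 85]})

```text
clock: 3.3
eef_pos: [453.6, -112.5, 115.0]
tool_rot: [-3.13, -0.001, 1.408]
force: [-0.7, 0.8, 0.4]
width: 85.1
gripper_force: 0.0
```

```bash
python3 -c "
from h import *
rel(457,-113.5,36,1.406)"
```

```text
shift [-0.5  4.4 78.9] rot [-0.011 -0.001  0.002] pose [ 453.6 -112.5  115. ] [-3.130e+00 -1.000e-03  1.408e+00] t 3.3
```

In the tool's units: 30 mm / 800 = 0.0375, 25 mm / 800 = 0.0313.

Emit:
drive_effector(offsets={"dx":[0, 0, 0, 0, 0], "dy":[0.0038, 0, 0, 0, 0], "dz":[0.0313, 0.0375, 0.03, 0, 0], "ax":[0, 0, 0, 0, 0], "ay":[0, 0, 0, 0, 0], "az":[0, 0, 0, 0, 0], "finger_gap":[85, 85, 85, 85, 85]})

```text
clock: 3.8
eef_pos: [461.5, -114.6, 41.8]
tool_rot: [3.14, -0.0, 1.407]
force: [-0.2, -0.6, 0.1]
width: 84.9
gripper_force: 0.0
```

```bash
python3 -c "
from h import *
rel(457,-113.5,36,1.406)"
```

```text
shift [ 0.3 -4.7  5.8] rot [ 0.002 -0.     0.001] pose [ 461.5 -114.6   41.8] [ 3.14  -0.     1.407] t 3.8
```

In the tool's units: 6 mm / 800 = 0.0075, -4.5 mm / 800 = -0.0056.

Emit:
drive_effector(offsets={"dx":[0, 0, 0, 0, 0, 0, 0, 0], "dy":[-0.0056, 0, 0, 0, 0, 0, 0, 0], "dz":[0.0075, 0, 0, 0, 0, 0, 0, 0], "ax":[0, 0, 0, 0, 0, 0, 0, 0], "ay":[0, 0, 0, 0, 0, 0, 0, 0], "az":[0, 0, 0, 0, 0, 0, 0, 0], "finger_gap":[85, 85, 20, 20, 20, 20, 20, 20]})

```text
clock: 4.6
eef_pos: [456.2, -113.5, 34.4]
tool_rot: [3.141, -0.0, 1.406]
force: [1.1, 0.0, 3.3]
width: 24.6
gripper_force: 58.5
```

```bash
python3 -c "
from h import *
rel(595.8,-51.1,170,1.703)"
```

```text
shift [  84.5  127.5 -135.6] rot [ 0.     0.    -0.297] pose [ 456.2 -113.5   34.4] [ 3.141 -0.     1.406] t 4.6
```

In the tool's units: -40 mm / 800 = -0.05, -35 mm / 800 = -0.0438, -0.1 rad / 2 = -0.05.

Emit:
drive_effector(offsets={"dx":[0, 0, 0, 0.0263, 0.0263, 0.0263, 0.0263, 0, 0, 0, 0], "dy":[0, 0, 0, 0.0375, 0.04, 0.04, 0.04, 0, 0, 0, 0], "dz":[-0.0313, -0.0438, -0.05, -0.025, -0.0188, 0, 0, 0, 0, 0, 0], "ax":[0, 0, 0, 0, 0, 0, 0, 0, 0, 0, 0], "ay":[0, 0, 0, 0, 0, 0, 0, 0, 0, 0, 0], "az":[0, 0, 0, 0, 0, 0, -0.05, -0.05, -0.05, 0, 0], "finger_gap":[20, 20, 20, 20, 20, 20, 20, 20, 20, 20, 20]})

```text
clock: 5.7
eef_pos: [593.7, -51.5, 169.0]
tool_rot: [-3.141, -0.0, 1.703]
force: [0.3, 0.6, -1.1]
width: 24.3
gripper_force: 59.1
```

Run:
```python
from h import *
rel(595.8,-51.1,70,1.703)
c=cam("wrist"); np.savez("w2.npz",K=c[0],r=c[1],t=c[2])
cv2.imwrite("pics/w2.png",cv2.resize(camrig.get_image("wrist"),(800,600),interpolation=cv2.INTER_CUBIC))
```

```text
shift [ 0.1  2.2 99. ] rot [-0.001 -0.    -0.   ] pose [593.7 -51.5 169. ] [-3.141 -0.     1.703] t 5.7
```

View pics/w2.png

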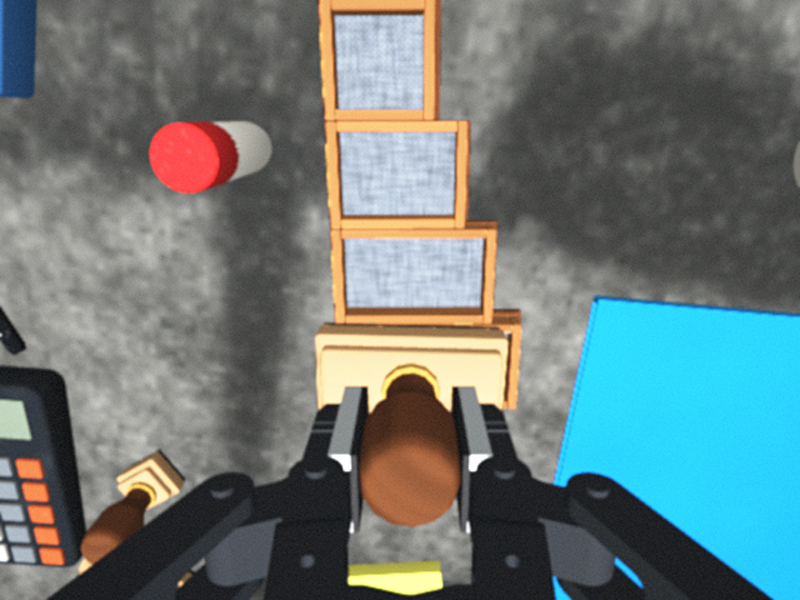

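The wrist view shows the medium stamp held squarely, its far bottom edge at about (321,325)–(504,327). Rim corners are visible at (469,121), (497,223), (495,322), (521,312), (326,121) and (331,229).

Run:
```python
from h import *
d=np.load("w2.npz"); c=(d["K"],d["r"],d["t"])
u=lambda p:(np.array(p,float)+.5)*.7-.5
m=[(71,163,30),(88,108.5,30),(88,54.5,30),(105,54,30),(0,163.25,30),(0,108.75,30)]
s,e=fit(c,m,u([(469,121),(497,223),(495,322),(521,312),(326,121),(331,229)]),563,-138); print("stand",s,e)
rot=lambda t:np.array([[np.cos(t),-np.sin(t)],[np.sin(t),np.cos(t)]])
for i,(n,L) in enumerate([("long",95),("medium",78),("short",61),("tiny",44)]): print("well",n,(rot(s[2])@[5+L/2,27+54.5*i]+s[:2]).round(1))
print([at(c,u(p),135).round(1) for p in [(321,325),(504,327)]])
print("mid-floor of medium felt", [at(c,u(p),14).round(1) for p in [(347,238),(484,238)]])
print(fit(c,[(-32,15,135),(32,15,135)],u([(321,325),(504,327)]),594,-51))
```

```text
stand [ 5.65409e+02 -1.35612e+02  1.56000e-01] 3.26
well long [ 613.1 -100.8]
well medium [596.2 -48.3]
well short [579.3   4.3]
well tiny [562.5  56.8]
[array([560.5, -40.6, 135. ]), array([624.7, -32.7, 135. ])]
mid-floor of medium felt [array([555.8, -36. ,  14. ]), array([632.2, -25.8,  14. ])]
(array([ 5.94416e+02, -5.15150e+01,  1.22000e-01]), np.float64(0.62))
```

Run:
```python
from h import *
d=np.load("w2.npz"); c=(d["K"],d["r"],d["t"])
u=lambda p:(np.array(p,float)+.5)*.7-.5
for p in [(469,121),(497,223),(495,322),(521,312),(326,121),(331,229),(335,322)]: print(p,at(c,u(p),30).round(1))
for s in ([563,-137.7,.132],[565.4,-135.6,.156]):
  t=s[2];Q=np.array([[np.cos(t),-np.sin(t)],[np.sin(t),np.cos(t)]])
  for q in [(71,163),(88,108.5),(88,54.5),(105,54),(0,163.25),(0,108.75),(0,54.25)]: print(q,(Q@q+s[:2]).round(1))
a=cv2.imread("pics/w2.png")[0:420,310:530]
cv2.imwrite("pics/w2c.png",cv2.resize(a,None,fx=1.4,fy=1.4,interpolation=cv2.INTER_CUBIC))
```

```text
(469, 121) [611.7  34.5  30. ]
(497, 223) [634.9 -13.8  30. ]
(495, 322) [644.2 -69.1  30. ]
(521, 312) [657.4 -61.2  30. ]
(326, 121) [541.2  25.1  30. ]
(331, 229) [548.3 -28.7  30. ]
(335, 322) [555.1 -81.   30. ]
(71, 163) [611.9  33.2]
(88, 108.5) [636.  -18.6]
(88, 54.5) [643.1 -72.1]
(105, 54) [660.  -70.3]
(0, 163.25) [541.5  24.1]
(0, 108.75) [548.7 -29.9]
(0, 54.25) [555.9 -83.9]
(71, 163) [610.2  36.5]
(88, 108.5) [635.5 -14.7]
(88, 54.5) [643.9 -68.1]
(105, 54) [660.7 -65.9]
(0, 163.25) [540.   25.7]
(0, 108.75) [548.5 -28.2]
(0, 54.25) [557. -82.]
```

View pics/w2c.png

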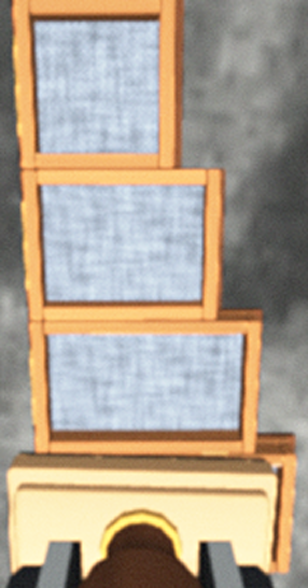

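The rim corners are about 7 px below the base-plate edge I picked. With that corrected, this view agrees with the w1 fit: medium (595.4,-49.4), short (579.5,3.5), tiny (564,56.4), long (611.2,-102.2).

In the tool's units: 30 mm / 800 = 0.0375, 25 mm / 800 = 0.0313.

Emit:
drive_effector(offsets={"dx":[0.0025, 0, 0, 0, 0, 0, 0, 0], "dy":[0.0013, 0, 0, 0, 0, 0, 0, 0], "dz":[0.0375, 0.0375, 0.0313, 0.0188, 0.0125, 0.0063, 0, 0], "ax":[0, 0, 0, 0, 0, 0, 0, 0], "ay":[0, 0, 0, 0, 0, 0, 0, 0], "az":[0, 0, 0, 0, 0, 0, 0, 0], "finger_gap":[20, 20, 20, 20, 20, 20, 20, 20]})

```text
clock: 6.55
eef_pos: [595.6, -49.4, 55.2]
tool_rot: [3.14, 0.0, 1.706]
force: [0.3, -0.3, 0.7]
width: 24.8
gripper_force: 59.2
```

```bash
python3 -c "
from h import *
rel(594.8,-49.4,48.5,1.703)"
```

```text
shift [ 0.1 -0.8  6.7] rot [0.002 0.    0.003] pose [595.6 -49.4  55.2] [3.14  0.    1.706] t 6.55
```

In the tool's units: -45 mm / 800 = -0.0563, -25 mm / 800 = -0.0313.

Emit:
drive_effector(offsets={"dx":[0, 0, 0, 0, 0, 0, 0, 0, 0, 0, 0], "dy":[0, 0, 0, 0, 0, 0, 0, 0, 0, 0, 0], "dz":[0.005, 0.0031, 0, 0, 0, 0, -0.0125, -0.0313, -0.0563, -0.0563, 0], "ax":[0, 0, 0, 0, 0, 0, 0, 0, 0, 0, 0], "ay":[0, 0, 0, 0, 0, 0, 0, 0, 0, 0, 0], "az":[0, 0, 0, 0, 0, 0, 0, 0, 0, 0, 0], "finger_gap":[20, 20, 20, 70, 70, 70, 70, 85, 85, 85, 85]})

```text
clock: 7.65
eef_pos: [599.0, -50.4, 179.5]
tool_rot: [3.13, 0.003, 1.705]
force: [1.4, 0.4, -0.3]
width: 85.1
gripper_force: 0.0
```

```bash
python3 -c "
from h import *
rel(439.8,-222.5,130,1.571+.68)
rel(439.8,-222.5,130,1.571-.9)
rel(477.6,109.5,130,1.545)"
```

```text
shift [-149.1 -181.5   47.8] rot [ 0.011  0.006 -0.546] pose [599.  -50.4 179.5] [3.130e+00 3.000e-03 1.705e+00] t 7.65
shift [-149.1 -181.5   47.8] rot [ 0.012 -0.004  1.034] pose [599.  -50.4 179.5] [3.130e+00 3.000e-03 1.705e+00] t 7.65
shift [174.8 -99.5  47.9] rot [0.012 0.002 0.16 ] pose [599.  -50.4 179.5] [3.130e+00 3.000e-03 1.705e+00] t 7.65
```

In the tool's units: 35 mm / 800 = 0.0438, 30 mm / 800 = 0.0375, 0.08 rad / 2 = 0.04.

Emit:
drive_effector(offsets={"dx":[0.0438, 0.0438, 0.0438, 0.0438, 0.0438, 0, 0, 0], "dy":[-0.025, -0.025, -0.025, -0.025, -0.025, 0, 0, 0], "dz":[0, 0, 0, 0, 0.0188, 0.0375, 0, 0], "ax":[0, 0, 0, 0, 0, 0, 0, 0], "ay":[0, 0, 0, 0, 0, 0, 0, 0], "az":[0, 0, 0, 0, 0.04, 0.04, 0, 0], "finger_gap":[85, 85, 85, 85, 85, 85, 85, 85]})

```text
clock: 8.45
eef_pos: [472.5, 109.9, 128.1]
tool_rot: [-3.141, 0.001, 1.547]
force: [0.3, -0.8, 0.1]
width: 85.1
gripper_force: 0.0
```

Run:
```python
from h import *
rel(477.6,109.5,36,1.545)
cv2.imwrite("pics/w3.png",cv2.resize(camrig.get_image("wrist"),(800,600)))
```

```text
shift [-0.2  5.1 92.1] rot [-0.     0.001  0.002] pose [472.5 109.9 128.1] [-3.141e+00  1.000e-03  1.547e+00] t 8.45
```

View pics/w3.png

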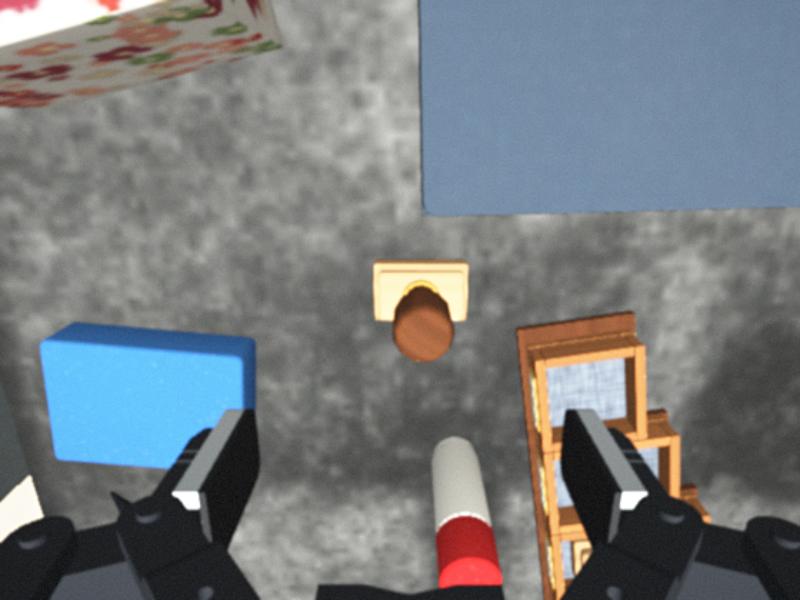

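The wrist view shows the short stamp centred at (423,325) and square, with clear space round it.

In the tool's units: 30 mm / 800 = 0.0375, 20 mm / 800 = 0.025.

Emit:
drive_effector(offsets={"dx":[0, 0, 0, 0, 0, 0], "dy":[0.0025, 0, 0, 0, 0, 0], "dz":[0.0375, 0.0375, 0.025, 0, 0, 0], "ax":[0, 0, 0, 0, 0, 0], "ay":[0, 0, 0, 0, 0, 0], "az":[0, 0, 0, 0, 0, 0], "finger_gap":[85, 85, 85, 85, 85, 85]})

```text
clock: 9.1
eef_pos: [475.6, 110.4, 49.3]
tool_rot: [3.139, -0.001, 1.545]
force: [0.6, 0.1, 0.4]
width: 85.1
gripper_force: 0.0
```

```bash
python3 -c "
from h import *
rel(477.6,109.5,35,1.545)"
```

```text
shift [-0.8  1.9 14.3] rot [ 0.003 -0.001  0.   ] pose [475.6 110.4  49.3] [ 3.139e+00 -1.000e-03  1.545e+00] t 9.1
```

In the tool's units: 10 mm / 800 = 0.0125, 5 mm / 800 = 0.0063.

Emit:
drive_effector(offsets={"dx":[-0.0006, 0, 0, 0, 0, 0, 0, 0, 0], "dy":[0.0025, 0, 0, 0, 0, 0, 0, 0, 0], "dz":[0.0125, 0.0063, 0, 0, 0, 0, 0, 0, 0], "ax":[0, 0, 0, 0, 0, 0, 0, 0, 0], "ay":[0, 0, 0, 0, 0, 0, 0, 0, 0], "az":[0, 0, 0, 0, 0, 0, 0, 0, 0], "finger_gap":[85, 85, 85, 20, 20, 20, 20, 20, 20]})

```text
clock: 10.0
eef_pos: [476.3, 110.2, 32.9]
tool_rot: [3.141, -0.0, 1.546]
force: [0.6, 0.3, 1.2]
width: 24.6
gripper_force: 58.4
```

```bash
python3 -c "
from h import *
rel(579.3,3.5,170,1.703)"
```

```text
shift [-104.1  105.6 -137.1] rot [ 0.    -0.    -0.157] pose [476.3 110.2  32.9] [ 3.141 -0.     1.546] t 10.0
```

In the tool's units: -40 mm / 800 = -0.05, -37 mm / 800 = -0.0463, -0.08 rad / 2 = -0.04.

Emit:
drive_effector(offsets={"dx":[0, 0, 0, -0.0125, -0.0375, -0.0425, -0.0375, 0, 0, 0, 0], "dy":[0, 0, 0, 0.0125, 0.0375, 0.0425, 0.0388, 0, 0, 0, 0], "dz":[-0.0313, -0.0438, -0.05, -0.0463, 0, 0, 0, 0, 0, 0, 0], "ax":[0, 0, 0, 0, 0, 0, 0, 0, 0, 0, 0], "ay":[0, 0, 0, 0, 0, 0, 0, 0, 0, 0, 0], "az":[0, 0, 0, 0, 0, 0, -0.04, -0.04, 0, 0, 0], "finger_gap":[20, 20, 20, 20, 20, 20, 20, 20, 20, 20, 20]})

```text
clock: 11.1
eef_pos: [577.7, 4.9, 169.5]
tool_rot: [-3.14, -0.001, 1.706]
force: [-0.1, 0.4, -0.2]
width: 25.0
gripper_force: 58.9
```

Run:
```python
from h import *
rel(579.3,3.5,47,1.703)
c=cam("wrist"); np.savez("w4.npz",K=c[0],r=c[1],t=c[2])
cv2.imwrite("pics/w4.png",cv2.resize(camrig.get_image("wrist"),(800,600),interpolation=cv2.INTER_CUBIC))
```

```text
shift [ -1.7   1.5 122.5] rot [-0.001 -0.001  0.003] pose [577.7   4.9 169.5] [-3.140e+00 -1.000e-03  1.706e+00] t 11.1
```

View pics/w4.png

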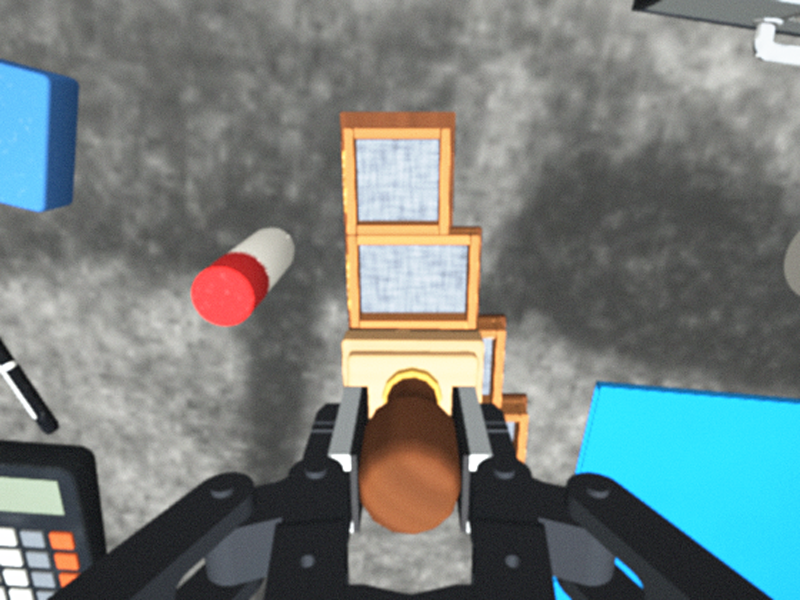

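The short stamp is held square, bottom edge at (345,331)–(482,331). The short well's outer rim shows at (347,235), (482,236), (480,327) and (350,327).

Run:
```python
from h import *
d=np.load("w4.npz"); c=(d["K"],d["r"],d["t"])
u=lambda p:(np.array(p,float)+.5)*.7-.5
print(fit(c,[(-35.5,27,30),(35.5,27,30),(35.5,-27,30),(-35.5,-27,30)],u([(347,235),(482,236),(480,327),(350,327)]),579,3))
print("tiny",fit(c,[(-27,27,30),(27,27,30),(27,-27,30)],u([(343,128),(454,128),(452,232)]),564,56))
z=136.5
print(fit(c,[(-23.5,15,z),(23.5,15,z)],u([(345,331),(482,331)]),578,4))
```

```text
(array([5.8033e+02, 4.1210e+00, 1.3700e-01]), np.float64(1.57))
tiny (array([5.65198e+02, 5.65960e+01, 1.52000e-01]), np.float64(1.18))
(array([5.79138e+02, 3.47900e+00, 1.37000e-01]), np.float64(1.26))
```

In the tool's units: 30 mm / 800 = 0.0375, 25 mm / 800 = 0.0313.

Emit:
drive_effector(offsets={"dx":[0, 0, 0, 0, 0, 0, 0, 0], "dy":[0.0013, 0, 0, 0, 0, 0, 0, 0], "dz":[0.0375, 0.0375, 0.0313, 0.0188, 0.0125, 0.0063, 0, 0], "ax":[0, 0, 0, 0, 0, 0, 0, 0], "ay":[0, 0, 0, 0, 0, 0, 0, 0], "az":[0, 0, 0, 0, 0, 0, 0, 0], "finger_gap":[20, 20, 20, 20, 20, 20, 20, 20]})

```text
clock: 11.95
eef_pos: [580.2, 3.7, 55.6]
tool_rot: [3.14, 0.0, 1.706]
force: [0.2, -0.2, -0.5]
width: 24.6
gripper_force: 58.9
```

```bash
python3 -c "
from h import *
rel(579,4.5,47,1.703)"
```

```text
shift [ 1.  -1.1  8.6] rot [0.001 0.    0.003] pose [580.2   3.7  55.6] [3.14  0.    1.706] t 11.95
```

In the tool's units: -45 mm / 800 = -0.0563, -25 mm / 800 = -0.0313.

Emit:
drive_effector(offsets={"dx":[0, 0, 0, 0, 0, 0, 0, 0, 0, 0, 0, 0], "dy":[0, 0, 0, 0, 0, 0, 0, 0, 0, 0, 0, 0], "dz":[0.0063, 0.0038, 0, 0, 0, 0, -0.0125, -0.0313, -0.0563, -0.0563, 0, 0], "ax":[0, 0, 0, 0, 0, 0, 0, 0, 0, 0, 0, 0], "ay":[0, 0, 0, 0, 0, 0, 0, 0, 0, 0, 0, 0], "az":[0, 0, 0, 0, 0, 0, 0, 0, 0, 0, 0, 0], "finger_gap":[20, 20, 20, 70, 70, 70, 70, 85, 85, 85, 85, 85]})

```text
clock: 13.15
eef_pos: [580.2, 3.8, 173.6]
tool_rot: [3.139, -0.0, 1.706]
force: [-0.5, 0.2, -1.5]
width: 84.6
gripper_force: 0.0
```

```bash
python3 -c "
from h import *
rel(439.8,-222.5,130,1.571+.68)"
```

```text
shift [-205.4 -169.7   43.1] rot [ 0.003  0.001 -0.545] pose [580.2   3.8 173.6] [ 3.139 -0.     1.706] t 13.15
```

In the tool's units: -35 mm / 800 = -0.0438, -34 mm / 800 = -0.0425, -0.14 rad / 2 = -0.07.

Emit:
drive_effector(offsets={"dx":[-0.0425, -0.0425, -0.0425, -0.0425, -0.0425, -0.0438, 0, 0, 0, 0, 0, 0], "dy":[-0.035, -0.035, -0.035, -0.035, -0.035, -0.0363, 0, 0, 0, 0, 0, 0], "dz":[0, 0, 0, 0, 0.0125, 0.0188, 0.0188, 0, 0, 0, 0, 0], "ax":[0, 0, 0, 0, 0, 0, 0, 0, 0, 0, 0, 0], "ay":[0, 0, 0, 0, 0, 0, 0, 0, 0, 0, 0, 0], "az":[0, 0, 0, 0, 0, 0, -0.065, -0.07, -0.07, -0.065, 0, 0], "finger_gap":[85, 85, 85, 85, 85, 85, 85, 85, 85, 85, 85, 85]})

```text
clock: 14.35
eef_pos: [438.9, -221.9, 131.1]
tool_rot: [-3.141, -0.002, 2.242]
force: [-0.2, 0.6, 0.3]
width: 84.8
gripper_force: 0.0
```

Run:
```python
from h import *
rel(439.8,-222.5,50,2.245)
c=cam("wrist"); np.savez("w5.npz",K=c[0],r=c[1],t=c[2])
cv2.imwrite("pics/w5.png",cv2.resize(camrig.get_image("wrist"),(800,600),interpolation=cv2.INTER_CUBIC))
```

```text
shift [-1.2  0.3 81.1] rot [-0.001 -0.002 -0.003] pose [ 438.9 -221.9  131.1] [-3.141e+00 -2.000e-03  2.242e+00] t 14.35
```

View pics/w5.png

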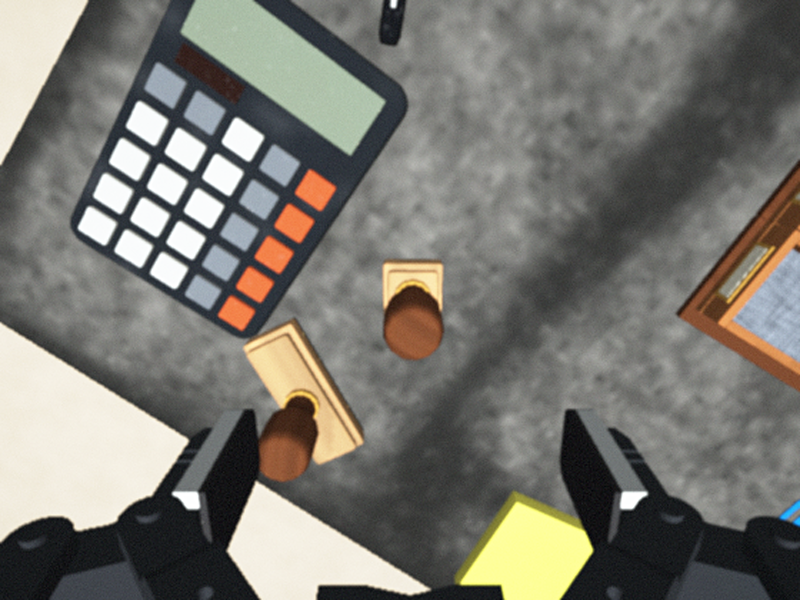

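The tiny stamp sits centred and square at (413,310). The long stamp's handle at (290,450) is clear of the finger path.

The rows are not in the units I measure in: shifts go in shares of 800 mm and turns go in shares of 2 rad. I convert before sending: 30 mm / 800 = 0.0375, 20 mm / 800 = 0.025.

Emit:
drive_effector(offsets={"dx":[0, 0, 0, 0, 0, 0], "dy":[0, 0, 0, 0, 0, 0], "dz":[0.0375, 0.0375, 0.025, 0, 0, 0], "ax":[0, 0, 0, 0, 0, 0], "ay":[0, 0, 0, 0, 0, 0], "az":[0, 0, 0, 0, 0, 0], "finger_gap":[85, 85, 85, 85, 85, 85]})

```text
clock: 15.0
eef_pos: [440.3, -222.5, 52.7]
tool_rot: [3.141, 0.002, 2.245]
force: [0.5, -0.0, -0.2]
width: 84.5
gripper_force: 0.0
```

```bash
python3 -c "
from h import *
rel(439.8,-222.5,34,2.242)"
```

```text
shift [ 0.3 -0.4 18.7] rot [0.    0.002 0.003] pose [ 440.3 -222.5   52.7] [3.141e+00 2.000e-03 2.245e+00] t 15.0
```

In the tool's units: 12 mm / 800 = 0.015, 6 mm / 800 = 0.0075.

Emit:
drive_effector(offsets={"dx":[0, 0, 0, 0, 0, 0, 0, 0, 0], "dy":[0, 0, 0, 0, 0, 0, 0, 0, 0], "dz":[0.015, 0.0075, 0, 0, 0, 0, 0, 0, 0], "ax":[0, 0, 0, 0, 0, 0, 0, 0, 0], "ay":[0, 0, 0, 0, 0, 0, 0, 0, 0], "az":[0, 0, 0, 0, 0, 0, 0, 0, 0], "finger_gap":[85, 85, 85, 20, 20, 20, 20, 20, 20]})

```text
clock: 15.9
eef_pos: [439.9, -222.2, 34.1]
tool_rot: [3.141, 0.0, 2.246]
force: [-0.3, 0.8, 3.1]
width: 24.8
gripper_force: 58.5
```

```bash
python3 -c "
from h import *
rel(564.6,56.4,180,1.706)"
```

```text
shift [ 139.6  271.5 -145.9] rot [0.   0.   0.54] pose [ 439.9 -222.2   34.1] [3.141 0.    2.246] t 15.9
```

In the tool's units: -40 mm / 800 = -0.05, 39 mm / 800 = 0.0488, 0.13 rad / 2 = 0.065.

Emit:
drive_effector(offsets={"dx":[0, 0, 0, 0, 0.025, 0.025, 0.025, 0.025, 0.025, 0.025, 0.0244, 0], "dy":[0, 0, 0, 0, 0.0488, 0.0488, 0.0488, 0.0488, 0.0488, 0.0488, 0.0469, 0], "dz":[-0.0313, -0.0438, -0.05, -0.05, -0.0075, 0, 0, 0, 0, 0, 0, 0], "ax":[0, 0, 0, 0, 0, 0, 0, 0, 0, 0, 0, 0], "ay":[0, 0, 0, 0, 0, 0, 0, 0, 0, 0, 0, 0], "az":[0, 0, 0, 0, 0, 0, 0, 0, 0, 0, 0, 0.065], "finger_gap":[20, 20, 20, 20, 20, 20, 20, 20, 20, 20, 20, 20]})

```text
clock: 17.1
eef_pos: [566.3, 64.7, 179.2]
tool_rot: [3.138, -0.003, 2.123]
force: [0.1, -0.9, -1.4]
width: 24.5
gripper_force: 59.0
```

Emit:
drive_effector(offsets={"dx":[0, 0, 0, 0, 0], "dy":[0, 0, 0, 0, 0], "dz":[0, 0, 0, 0, 0], "ax":[0, 0, 0, 0, 0], "ay":[0, 0, 0, 0, 0], "az":[0.065, 0.07, 0.07, 0, 0], "finger_gap":[20, 20, 20, 20, 20]})

```text
clock: 17.6
eef_pos: [564.2, 56.5, 179.5]
tool_rot: [-3.141, 0.0, 1.709]
force: [-1.0, 0.2, -0.7]
width: 24.6
gripper_force: 59.0
```

Run:
```python
from h import *
rel(564.6,56.4,48,1.706)
c=cam("wrist"); np.savez("w6.npz",K=c[0],r=c[1],t=c[2])
cv2.imwrite("pics/w6.png",cv2.resize(camrig.get_image("wrist"),(800,600),interpolation=cv2.INTER_CUBIC))
```

```text
shift [ -0.2   0.5 131.5] rot [-0.001  0.     0.003] pose [564.2  56.5 179.5] [-3.141  0.     1.709] t 17.6
```

View pics/w6.png

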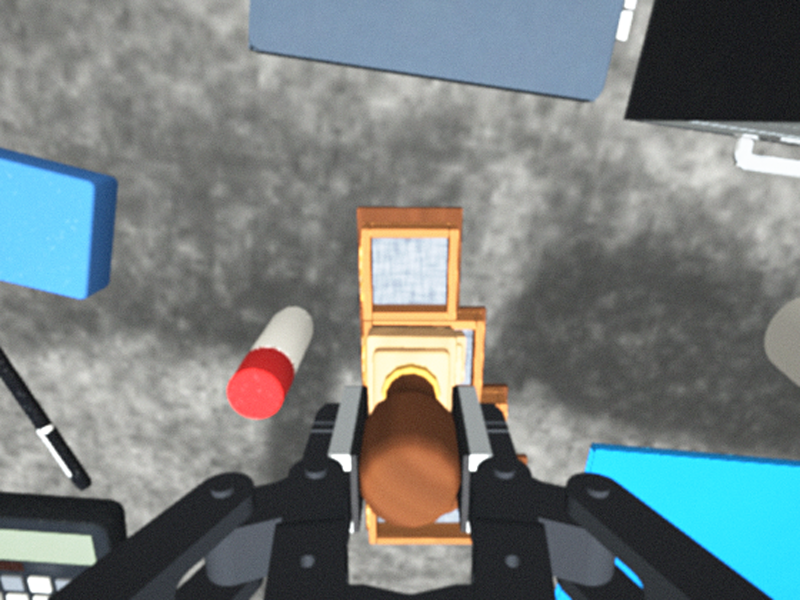

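Tiny is held at (416,375) nearly square. The tiny well's rim shows at (361,230), (461,230), (459,315) and (363,317).

Run:
```python
from h import *
d=np.load("w6.npz"); c=(d["K"],d["r"],d["t"])
u=lambda p:(np.array(p,float)+.5)*.7-.5
print("tiny",fit(c,[(-27,27,30),(27,27,30),(27,-27,30),(-27,-27,30)],u([(361,230),(461,230),(459,315),(363,317)]),564,56))
z=145.5
print(fit(c,[(-15,15,z),(15,15,z)],u([(369,327),(466,330)]),564,56))
```

```text
tiny (array([5.64649e+02, 5.71140e+01, 1.45000e-01]), np.float64(2.32))
(array([5.6651e+02, 5.5794e+01, 1.0800e-01]), np.float64(4.29))
```

Emit:
drive_effector(offsets={"dx":[0, 0, 0, 0, 0, 0, 0, 0], "dy":[0.0006, 0, 0, 0, 0, 0, 0, 0], "dz":[0.0375, 0.0375, 0.0375, 0.0188, 0.0125, 0.0063, 0, 0], "ax":[0, 0, 0, 0, 0, 0, 0, 0], "ay":[0, 0, 0, 0, 0, 0, 0, 0], "az":[0, 0, 0, 0, 0, 0, 0, 0], "finger_gap":[20, 20, 20, 20, 20, 20, 20, 20]})

```text
clock: 18.45
eef_pos: [565.6, 56.5, 60.6]
tool_rot: [3.14, -0.0, 1.706]
force: [-0.3, 0.9, 0.3]
width: 24.6
gripper_force: 59.0
```

```bash
python3 -c "
from h import *
rel(564.6,56.4,48,1.703)"
```

```text
shift [ 0.1 -1.  12.6] rot [ 0.001 -0.     0.003] pose [565.6  56.5  60.6] [ 3.14  -0.     1.706] t 18.45
```

In the tool's units: -45 mm / 800 = -0.0563, -25 mm / 800 = -0.0313.

Emit:
drive_effector(offsets={"dx":[0.0006, 0, 0, 0, 0, 0, 0, 0, 0, 0, 0, 0], "dy":[-0.0013, 0, 0, 0, 0, 0, 0, 0, 0, 0, 0, 0], "dz":[0.0088, 0.0063, 0, 0, 0, 0, -0.0125, -0.0313, -0.0563, -0.0563, 0, 0], "ax":[0, 0, 0, 0, 0, 0, 0, 0, 0, 0, 0, 0], "ay":[0, 0, 0, 0, 0, 0, 0, 0, 0, 0, 0, 0], "az":[0, 0, 0, 0, 0, 0, 0, 0, 0, 0, 0, 0], "finger_gap":[20, 20, 20, 70, 70, 70, 70, 85, 85, 85, 85, 85]})

```text
clock: 19.65
eef_pos: [564.5, 57.0, 174.5]
tool_rot: [3.139, -0.0, 1.706]
force: [-0.8, 0.3, -1.5]
width: 85.0
gripper_force: 0.0
```

```bash
python3 -c "
from h import *
rel(431.2,-306.3,130,1.571-.443)"
```

```text
shift [-342.  -181.2   43.9] rot [ 0.003 -0.001  0.578] pose [564.5  57.  174.5] [ 3.139 -0.     1.706] t 19.65
```

In the tool's units: -38 mm / 800 = -0.0475, -21 mm / 800 = -0.0263, 0.145 rad / 2 = 0.0725.

Emit:
drive_effector(offsets={"dx":[-0.0475, -0.0475, -0.0475, -0.0475, -0.0475, -0.0475, -0.0475, -0.0475, -0.0475, 0, 0, 0], "dy":[-0.025, -0.025, -0.025, -0.025, -0.025, -0.025, -0.025, -0.025, -0.0263, 0, 0, 0], "dz":[0, 0, 0, 0, 0, 0, 0.0125, 0.0188, 0.0125, 0.0063, 0, 0], "ax":[0, 0, 0, 0, 0, 0, 0, 0, 0, 0, 0, 0], "ay":[0, 0, 0, 0, 0, 0, 0, 0, 0, 0, 0, 0], "az":[0, 0, 0, 0, 0, 0, 0, 0, 0, 0.0725, 0.0725, 0.0725], "finger_gap":[85, 85, 85, 85, 85, 85, 85, 85, 85, 85, 85, 85]})

```text
clock: 20.85
eef_pos: [429.0, -306.2, 131.3]
tool_rot: [-3.138, -0.001, 1.263]
force: [-0.4, -0.1, -0.7]
width: 84.9
gripper_force: 0.0
```

Emit:
drive_effector(offsets={"dx":[0, 0, 0], "dy":[0, 0, 0], "dz":[0, 0, 0], "ax":[0, 0, 0], "ay":[0, 0, 0], "az":[0.07, 0, 0], "finger_gap":[85, 85, 85]})

```text
clock: 21.15
eef_pos: [430.0, -305.8, 131.9]
tool_rot: [-3.139, 0.0, 1.134]
force: [-0.3, 0.0, 0.6]
width: 84.6
gripper_force: 0.0
```

Run:
```python
from h import *
rel(431.2,-306.3,50,1.128)
c=cam("wrist"); np.savez("w7.npz",K=c[0],r=c[1],t=c[2])
cv2.imwrite("pics/w7.png",cv2.resize(camrig.get_image("wrist"),(800,600),interpolation=cv2.INTER_CUBIC))
```

```text
shift [ 0.1  1.5 81.9] rot [-0.002  0.     0.006] pose [ 430.  -305.8  131.9] [-3.139  0.     1.134] t 21.15
```

View pics/w7.png

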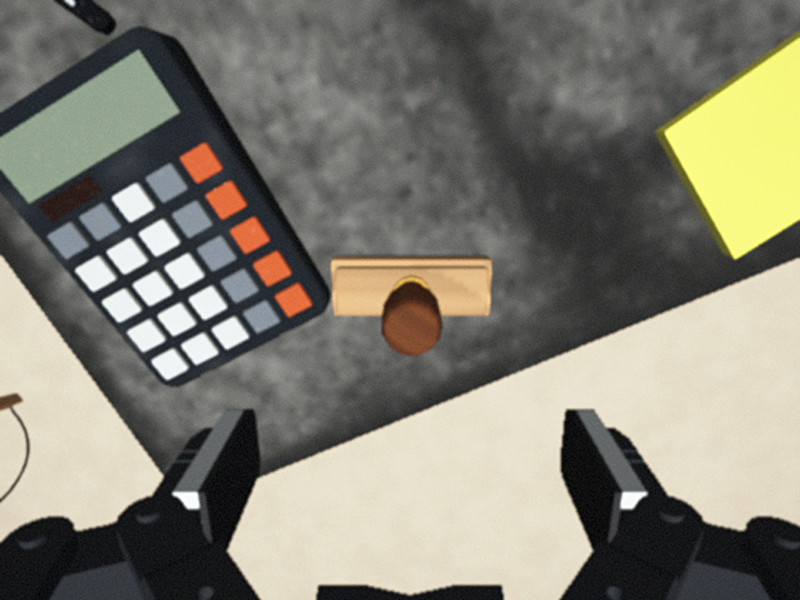

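The long stamp is square and centred at (412,300). Descend and grip.

In the tool's units: 30 mm / 800 = 0.0375, 20 mm / 800 = 0.025.

Emit:
drive_effector(offsets={"dx":[0, 0, 0, 0, 0, 0], "dy":[0, 0, 0, 0, 0, 0], "dz":[0.0375, 0.0375, 0.025, 0, 0, 0], "ax":[0, 0, 0, 0, 0, 0], "ay":[0, 0, 0, 0, 0, 0], "az":[0, 0, 0, 0, 0, 0], "finger_gap":[85, 85, 85, 85, 85, 85]})

```text
clock: 21.8
eef_pos: [431.1, -307.1, 53.9]
tool_rot: [3.14, 0.0, 1.131]
force: [0.2, 0.5, 0.3]
width: 85.1
gripper_force: 0.0
```

```bash
python3 -c "
from h import *
rel(431.0,-306.3,34,1.128)"
```

```text
shift [ 0.7 -0.5 19.9] rot [0.002 0.    0.003] pose [ 431.1 -307.1   53.9] [3.14  0.    1.131] t 21.8
```

In the tool's units: 12 mm / 800 = 0.015, 7 mm / 800 = 0.0088.

Emit:
drive_effector(offsets={"dx":[0, 0, 0, 0, 0, 0, 0, 0, 0], "dy":[0, 0, 0, 0, 0, 0, 0, 0, 0], "dz":[0.015, 0.0088, 0, 0, 0, 0, 0, 0, 0], "ax":[0, 0, 0, 0, 0, 0, 0, 0, 0], "ay":[0, 0, 0, 0, 0, 0, 0, 0, 0], "az":[0, 0, 0, 0, 0, 0, 0, 0, 0], "finger_gap":[85, 85, 85, 20, 20, 20, 20, 20, 20]})

```text
clock: 22.7
eef_pos: [430.6, -306.5, 34.0]
tool_rot: [3.141, -0.0, 1.131]
force: [-1.0, 0.5, 3.5]
width: 25.0
gripper_force: 58.7
```

```bash
python3 -c "
from h import *
rel(611.5,-102,180,1.706)"
```

```text
shift [ 262.    76.6 -145.9] rot [ 0.     0.    -0.575] pose [ 430.6 -306.5   34. ] [ 3.141 -0.     1.131] t 22.7
```

In the tool's units: 43.5 mm / 800 = 0.0544, -40 mm / 800 = -0.05, -0.145 rad / 2 = -0.0725.

Emit:
drive_effector(offsets={"dx":[0, 0, 0, 0, 0.0544, 0.0544, 0.0544, 0.0544, 0.0544, 0.0544, 0, 0], "dy":[0, 0, 0, 0, 0.0163, 0.0163, 0.0163, 0.0163, 0.0156, 0.015, 0, 0], "dz":[-0.0313, -0.0438, -0.05, -0.05, -0.0075, 0, 0, 0, 0, 0, 0, 0], "ax":[0, 0, 0, 0, 0, 0, 0, 0, 0, 0, 0, 0], "ay":[0, 0, 0, 0, 0, 0, 0, 0, 0, 0, 0, 0], "az":[0, 0, 0, 0, 0, 0, 0, 0, 0, 0, -0.0725, -0.0725], "finger_gap":[20, 20, 20, 20, 20, 20, 20, 20, 20, 20, 20, 20]})

```text
clock: 23.9
eef_pos: [611.6, -100.3, 178.7]
tool_rot: [-3.14, 0.0, 1.431]
force: [-0.7, -0.4, -1.8]
width: 24.7
gripper_force: 59.3
```

Emit:
drive_effector(offsets={"dx":[0, 0, 0, 0], "dy":[0, 0, 0, 0], "dz":[0, 0, 0, 0], "ax":[0, 0, 0, 0], "ay":[0, 0, 0, 0], "az":[-0.0725, -0.07, 0, 0], "finger_gap":[20, 20, 20, 20]})

```text
clock: 24.3
eef_pos: [610.7, -102.9, 179.6]
tool_rot: [-3.141, -0.0, 1.702]
force: [-0.3, -0.7, -0.7]
width: 24.3
gripper_force: 59.2
```

Run:
```python
from h import *
rel(611.5,-102,48,1.706)
c=cam("wrist"); np.savez("w8.npz",K=c[0],r=c[1],t=c[2])
cv2.imwrite("pics/w8.png",cv2.resize(camrig.get_image("wrist"),(800,600),interpolation=cv2.INTER_CUBIC))
```

```text
shift [  0.8   1.  131.6] rot [-0.    -0.    -0.004] pose [ 610.7 -102.9  179.6] [-3.141 -0.     1.702] t 24.3
```

View pics/w8.png

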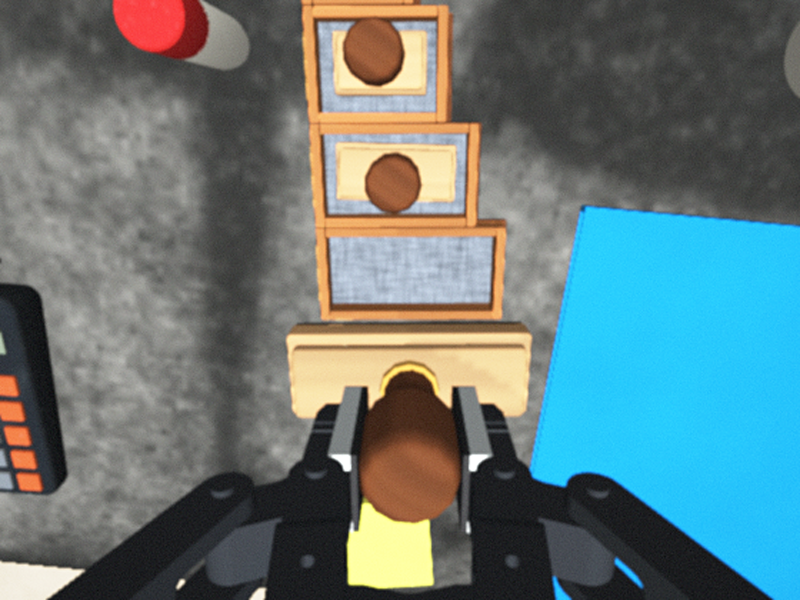

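Short and medium stand centred in their wells. The long stamp is held square above its empty well, whose rim is at (318,228), (505,228), (501,318) and (323,318).

Run:
```python
from h import *
d=np.load("w8.npz"); c=(d["K"],d["r"],d["t"])
u=lambda p:(np.array(p,float)+.5)*.7-.5
print("long",fit(c,[(-52.5,27,30),(52.5,27,30),(52.5,-27,30),(-52.5,-27,30)],u([(318,229),(505,229),(501,318),(323,318)]),611,-102))
z=145.5
print(fit(c,[(-40.5,15,z),(40.5,15,z)],u([(293,323),(525,323)]),611,-102))
```

```text
long (array([ 6.11606e+02, -1.02537e+02,  1.34000e-01]), np.float64(1.58))
(array([ 6.10209e+02, -1.01986e+02,  1.33000e-01]), np.float64(0.78))
```

Emit:
drive_effector(offsets={"dx":[0.0013, 0, 0, 0, 0, 0, 0, 0], "dy":[0.0006, 0, 0, 0, 0, 0, 0, 0], "dz":[0.0375, 0.0375, 0.0375, 0.0188, 0.0125, 0.0063, 0, 0], "ax":[0, 0, 0, 0, 0, 0, 0, 0], "ay":[0, 0, 0, 0, 0, 0, 0, 0], "az":[0, 0, 0, 0, 0, 0, 0, 0], "finger_gap":[20, 20, 20, 20, 20, 20, 20, 20]})

```text
clock: 25.15
eef_pos: [612.1, -102.1, 60.8]
tool_rot: [3.14, 0.001, 1.705]
force: [0.6, -0.7, -0.9]
width: 24.6
gripper_force: 59.3
```

```bash
python3 -c "
from h import *
rel(611.5,-102,48,1.703)"
```

```text
shift [ 0.2 -0.6 12.8] rot [0.002 0.001 0.002] pose [ 612.1 -102.1   60.8] [3.140e+00 1.000e-03 1.705e+00] t 25.15
```

In the tool's units: -40 mm / 800 = -0.05, -30 mm / 800 = -0.0375.

Emit:
drive_effector(offsets={"dx":[0, 0, 0, 0, 0, 0, 0, 0, -0.025, -0.0375, -0.0375, 0], "dy":[0, 0, 0, 0, 0, 0, 0, 0, 0, 0, 0, 0], "dz":[0.0088, 0.0063, 0, 0, 0, 0, -0.0125, -0.0313, -0.05, -0.05, -0.05, 0], "ax":[0, 0, 0, 0, 0, 0, 0, 0, 0, 0, 0, 0], "ay":[0, 0, 0, 0, 0, 0, 0, 0, 0, 0, 0, 0], "az":[0, 0, 0, 0, 0, 0, 0, 0, 0, 0, 0, 0], "finger_gap":[20, 20, 20, 70, 70, 70, 70, 85, 85, 85, 85, 85]})

```text
clock: 26.35
eef_pos: [624.9, -189.6, 210.5]
tool_rot: [3.131, 0.01, 1.699]
force: [0.5, -0.9, -0.1]
width: 84.9
gripper_force: 0.0
```

Run:
```python
from h import *
print(read_state()["eef_pos"])
a=camrig.get_image("wrist"); b=camrig.get_image("scene")[130:245,170:350]
o=np.zeros((600,800,3),np.uint8); o[:300,:400]=cv2.resize(a,(400,300)); b=cv2.resize(b,None,fx=2.2,fy=2.2,interpolation=cv2.INTER_CUBIC); o[:b.shape[0],402:402+b.shape[1]]=b
o[300:,:400]=cv2.resize(camrig.get_image("side")[150:250,170:350],(400,300))
cv2.imwrite("pics/f.png",o)
```

```text
[ 624.94310005 -189.55255524  210.46793105]
```

View pics/f.png

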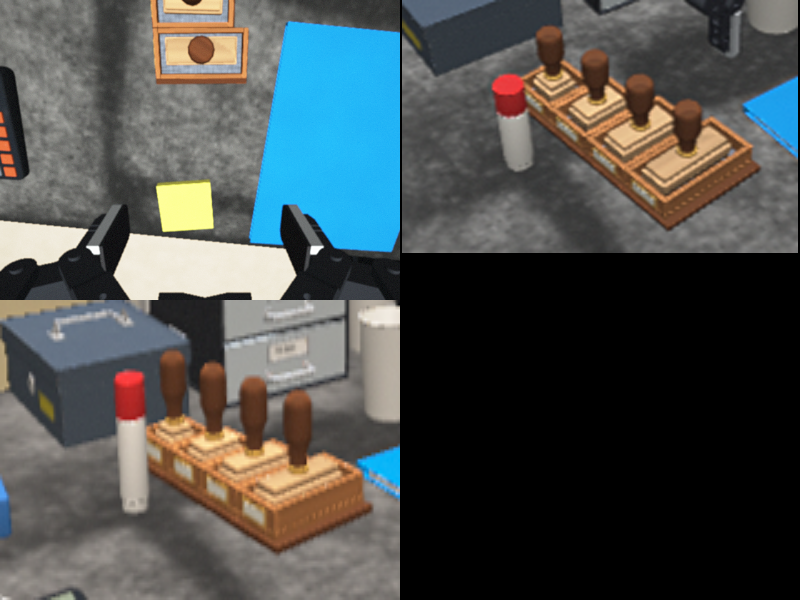

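All four stamps stand upright in their wells in order of size, the glue stick is untouched and the gripper is clear.

Emit:
drive_effector(offsets={"dx":[0, 0, 0], "dy":[0, 0, 0], "dz":[0, 0, 0], "ax":[0, 0, 0], "ay":[0, 0, 0], "az":[0, 0, 0], "finger_gap":[85, 85, 85]})

```text
clock: 26.8
eef_pos: [621.8, -180.0, 201.7]
tool_rot: [-3.14, -0.001, 1.707]
force: [-0.3, -0.1, 0.5]
width: 85.3
gripper_force: 0.0
```

```bash
python3 -c "
from cell import ctrl, camrig, ticket, read_state
print(ticket.finish_job())"
```

```text
the job is handed in; nothing more can be done
None
```

I handed the job in at about 27 s: the last pictures show all four stamps upright in their own wells, smallest at the left to longest at the right, with the glue stick still standing in its place; the hand-in call returned no verdict.

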